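# Find the blind hole and plant the bobbin rest

## Robot

A 6-joint arm with a two-finger parallel gripper is mounted at the origin on the work surface. World frame = base frame: x ahead of the robot, y to its left, z up, the work surface at z = 0. Lengths are in mm, angles in rad, forces in N, time in s.
With the tool pointing down it reaches from about 350 to 775 mm from the base axis. Payload 7.3 kg.
Tool frame: the origin (TCP) lies at the very end of the fingers, on their centre line; the grasp point (between the pads) lies 19 mm behind it; z points along the fingers, y is the line along which they close (so a half turn about z gives the same grasp; the last joint's range is limited). The gripper opens to 92 mm and grips with 3 to 60 N. Pads are 19 mm wide; open, the fingers measure 130 mm over their backs; the gripper's body (75 mm by 190 mm) begins 47 mm behind the grasp point.
Start: joints at [1.09, 0.342, 1.524, -0, 1.275, -0.146], TCP at [172.492, 495.877, 203.741] pointing down, gripper open.
Joint ranges: [-2.53, 2.53], [-0.77, 2.02], [0.04, 2.7], [-1, 4.14], [0.28, 2.66], [-3.11, 3.11]. Speed limits (rad/s): [2.57, 2.57, 3.14, 3.14, 3.14, 3.14].

## Interface

Orientations are given as [roll, pitch, yaw] about the fixed x, y, z axes, in that order (R = Rz(yaw) Ry(pitch) Rx(roll)).
In Python, from plant import get_obs, capture, close_job gives the robot as it stands. The module is installed in compiled form; this text tells all that it offers.
- The arm moves only by the shell command python3 -m handwheel 'ROWS'. ROWS is JSON, a list of rows, each a list of 3 entries, a list of its own where there are three numbers: the turn, a rotation vector about the tool's x, y, z in degrees, then the shift along the tool's x, y, z in m, then the opening, from 0 (shut) to 1 (fully open). A call has 1 to 12 rows; each row is the pose to reach, as a shift and turn from the pose commanded when the call began, along the tool's axes at that moment; what a row does not reach only later rows make up. A row lasts 1/10 s, in which the tool goes at most 50 mm and 8.59 degrees, less where a joint would pass 70% of its speed; a pose out of reach is approached as far as the arm can. A call with a gripper value outside its range is refused whole. The fingers move at their own pace and stop on an object; the grip force is fixed at half the most. Time passes only in rows, so rows that repeat a pose let the fingers close. It gives the time, the measured TCP pose, the force, the opening and the grip force at its end, in the units of the state.
- get_obs(): the state, without advancing time (a new reading comes with each control period).
- capture(name): name is "scene" or "top" or "wrist"; returns a dict with "image" (420x560x3 uint8, red, green, blue), "depth" (420x560 float32, mm along the optical axis (not along the pixel's ray), 0 where there is no reading), "fx", "fy", "cx", "cy" (pixels), "k1" (the pictures are not rectified: a ray, as slopes to the right and down, at radius r is drawn at 1 + k1 r^2 times it, then the intrinsics apply), "camera_from_world" (4x4, takes a point from world to camera coordinates). Camera axes: x right, y down, z forward; pixel columns grow to the right and rows downward; lengths in mm; the calibration is good to about 2 mm. A picture is of the moment at which its call begins.
- close_job(): hands the job in; it is judged then, once.
The state is a dict: "time": time; "joint_positions": joint angles; "dq": joint speeds; "tau": joint torques, N m; "tool_pos": TCP position; "tcp_rot": TCP orientation; "contact_force": force on the tool from outside, world axes, zero at the start; "moment": the same for the moment, N m; "grip_width": finger opening in mm; "finger_force": force on a finger pad.
Only numpy, scipy, OpenCV 4.12 (cv2) and the standard library are available. Lean on these libraries where they do the work, as an engineer would, in place of code of your own. Each camera call takes 0.05 s, during which the arm holds its last target. There are 200 camera calls.

## Task

Take the bobbin rest out of the wooden rack, set its pin down lightly on the bare plate of the vise pedestal with the tip about a centimetre from one of the end decks, and slide it along the middle of the plate until the pin drops into the blind hole; then push it fully home, upright with its collar flush on the plate, and let go. Never push it against the pedestal with more than 30 N, so that the plate is not scored, and leave the other things on the desk where they are.

Things in the scene. Friction and masses are not known exactly. Their poses are not given: they have to be found in the camera images.
- rest: the bobbin rest, about 0.12 kg: an aluminium square body 18 x 18 mm on a round collar (24 mm wide, 6 mm thick), a steel pin below, an open wire fork on top. Origin: middle of the collar's underside, z up. The fork's prongs spread 14 mm to either side along y and reach up to 64 mm. It starts upright in the rack, pin in a wide hole, collar on the rack's top, yaw within 0.4 rad of the rack's
- rest_grip (a point): the best place to grip the rest: the centre of its square body, 31 mm above the rest's origin, between the two faces that look along the rest's x axis (the fork is in the way along y). The square body reaches from 6 to 44 mm above the origin. Lift straight up by 30 mm or more to clear the rack
- pin_tip (a point): the lowest point of the bobbin rest's pin, 12 mm below the rest's origin. The pin is 10 mm in diameter; its last 4.5 mm taper to a flat end 4 mm in diameter
- rack: the fixed wooden rack, a block 70 mm along x, 170 mm along y, 26 mm high; origin under its middle. The bobbin rest stands 50 mm from its middle towards -y, a brass hair stacker 50 mm towards +y; a smaller hole in the middle is empty. The rack may stand to the left or the right of the pedestal
- pedestal: the fixed dark pedestal base of a vise, 110 mm along x, 200 mm along y, 22 mm high; origin under its middle, z up. Two raised decks at its y ends (from 42 to 100 mm off the middle) and 7 mm rails along its x ends stand 22 mm high. Between them lies the lower bare steel plate, 84 mm along y by 96 mm along x, its top 17 mm above the origin. On the +y deck stands a small cork body 18 mm high
- plate (a point): the middle of the visible bare plate, on its top face; axes as the pedestal's (y from deck to deck, z up). The plate has one unmarked blind hole, 11.6 mm wide and 14.5 mm deep: it lies on the line x = 0 of this frame, anywhere from y = -25 to +25 mm, at a different place each time. The decks begin at y = -42 and +42 mm. The plate is rigid and level and does not yield
- stacker: bystander: brass hair stacker, 26 mm wide, 42 mm high, standing on the rack; origin under it
- cork_body: bystander: small cork popper body, 20 mm wide, 18 mm high, standing on the +y deck of the pedestal, about 73 mm from the middle; origin under it
- cement: bystander: small white cement bottle, 28 mm wide, 65 mm high; origin under it
- spool: bystander: blue plastic spool standing, 38 mm wide, 46 mm high; origin under it
- spool2: bystander: wooden spool standing, 38 mm wide, 46 mm high; origin under it
- driver: bystander: screwdriver lying, 170 mm long
- hook_box: bystander: flat paper box 75 x 50 x 22 mm; origin under it
Things that resemble listed ones, but are neither listed nor needed, are in the scene too. Leave any orange or pink look-alike of the pedestal alone.

How it is judged:
By the outcome, as a careful person would: the job done as asked, in the order asked, and still so for the second after the job is handed in, with the robot touching nothing.
It also fails if it takes over 61 s, if anything falls off the work surface, if the arm or the gripper's body presses on something with over 40 N, if the wrist force passes 120 N, or if a joint passes its speed limit or range.

## Working session

There is one attempt and no reset: what is moved stays moved. The work goes in short steps, Python scripts to look and compute and a shell command to move; the robot and the scene stay as the last step left them, time stands still between calls to the robot, and variables do not carry over. Pictures are saved under pics/ and viewed, at most 10 in all, crops included, and the job is handed in when it is done.

```bash
mkdir -p pics
cat > h.py <<'E'
import numpy as np, cv2, pickle
from plant import get_obs, capture
def snap(n,f):
    c=capture(n); pickle.dump(c,open(f'pics/{f}.pkl','wb')); cv2.imwrite(f'pics/{f}.png',c['image'][:,:,::-1]); return c
def load(f): return pickle.load(open(f'pics/{f}.pkl','rb'))
def ray(c,u,v):
    d=np.array([(u-c['cx'])/c['fx'],(v-c['cy'])/c['fy']]); s=d.copy()
    for _ in range(20): s=d/(1+c['k1']*(s@s))
    return np.array([s[0],s[1],1.])
def world(c,u,v,z=None):
    T=np.linalg.inv(c['camera_from_world']); r=ray(c,u,v)
    if z is None:
        p=r*c['depth'][int(round(v)),int(round(u))]; return T[:3,:3]@p+T[:3,3]
    d=T[:3,:3]@r; o=T[:3,3]; return o+d*(z-o[2])/d[2]
def proj(c,p):
    q=c['camera_from_world']@np.append(p,1); s=q[:2]/q[2]; s=s*(1+c['k1']*(s@s)); return [s[0]*c['fx']+c['cx'],s[1]*c['fy']+c['cy']]
def crop(c,f,u0,v0,u1,v1,k):
    cv2.imwrite(f'pics/{f}.png',cv2.resize(c['image'][v0:v1,u0:u1,::-1],None,fx=k,fy=k,interpolation=cv2.INTER_CUBIC))
E
python3 - <<'E'
from h import *
c=snap('top','top1'); print(np.round(c['camera_from_world'],3).tolist(),c['fx'],c['cx'],c['cy'],c['k1']); print(get_obs())
E
```

```text
[[-0.01, -1.0, 0.011, -35.787], [-0.996, 0.009, -0.091, 461.287], [0.091, -0.012, -0.996, 1072.644], [0.0, 0.0, 0.0, 1.0]] 412.06316017336394 278.0210037581187 208.03578417021984 0.004216019368663969
{'time': 0.05, 'joint_positions': array([ 1.09001449e+00,  3.42702871e-01,  1.52498084e+00,  4.65014364e-06,
        1.27539079e+00, -1.46003940e-01]), 'dq': array([ 0.0008366 , -0.00080255, -0.00108532, -0.00209177, -0.00028411,
       -0.00097771]), 'tau': array([ 1.25897855e-03, -4.32422411e+01, -2.44990396e+01,  7.19789369e-02,
        5.23954793e-02, -2.23060721e-05]), 'tool_pos': array([172.27604526, 495.48295717, 203.06791178]), 'tcp_rot': array([-3.14012722e+00, -2.19986915e-04,  2.80681324e+00]), 'contact_force': array([0.47643777, 0.1912617 , 0.41928635]), 'moment': array([-0.00727055, -0.02960951, -0.01443536]), 'finger_force': 0.0, 'grip_width': 91.70018530309177}
```

View pics/top1.png

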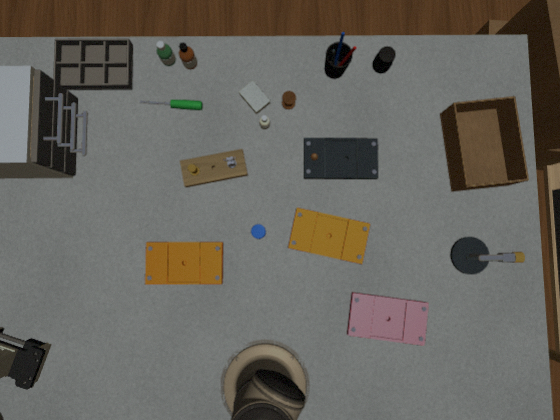

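Candidates: the dark pedestal at (341,158) against orange (184,263) and (329,236) and pink (388,318). The rest, with its wire fork, is at (231,161), against the stacker at (193,170). I'll check this in a close crop.

Run:
```python
from h import *
c=load('top1'); crop(c,'top1c',170,120,390,200,3.6)
for u,v,z in [(304,138,22),(378,138,22),(378,179,22),(304,179,22),(181,158,26),(243,150,26),(247,175,26),(186,186,26)]: print(u,v,world(c,u,v,z).round(1))
```

```text
304 138 [ 649.8 -112.2   22. ]
378 138 [ 648.3 -312.2   22. ]
378 179 [ 536.4 -308.6   22. ]
304 179 [ 538.1 -110.4   22. ]
181 158 [596.7 217.   26. ]
243 150 [617.2  51.9  26. ]
247 175 [549.5  41.4  26. ]
186 186 [521.3 203.   26. ]
```

View pics/top1c.png

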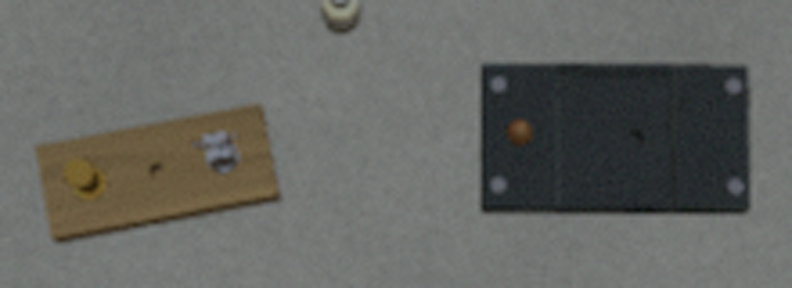

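The crop confirms the dark pedestal with the cork on its left (+y) deck. There's a faint dark spot on the plate at crop (637,134), which may be the hole. The fork-topped rest is at crop (220,150). I'll move above the rest for a closer look.

```bash
cat >> h.py <<'E'
from scipy.spatial.transform import Rotation as Ro
def goal(p,yaw):
    o=get_obs(); R=Ro.from_euler('xyz',o['tcp_rot']); G=Ro.from_euler('xyz',[np.pi,0,yaw])
    print('turn deg',np.degrees((R.inv()*G).as_rotvec()).round(2),'shift m',(R.inv().apply(np.array(p)-o['tool_pos'])/1000).round(4))
E
python3 -c "
from h import *
goal([575,79,203],1.72)"
```

```text
turn deg [-8.000e-02  3.000e-02  6.227e+01] shift m [-5.172e-01 -2.610e-01  3.000e-04]
```

```bash
python3 -m handwheel '[[[0,0,62],[-0.517,-0.261,0],1],[[0,0,62],[-0.517,-0.261,0],1],[[0,0,62],[-0.517,-0.261,0],1],[[0,0,62],[-0.517,-0.261,0],1],[[0,0,62],[-0.517,-0.261,0],1],[[0,0,62],[-0.517,-0.261,0],1],[[0,0,62],[-0.517,-0.261,0],1],[[0,0,62],[-0.517,-0.261,0],1],[[0,0,62],[-0.517,-0.261,0],1],[[0,0,62],[-0.517,-0.261,0],1],[[0,0,62],[-0.517,-0.261,0],1],[[0,0,62],[-0.517,-0.261,0],1]]'
python3 - <<'E'
from h import *
o=get_obs();print(o['tool_pos'],o['tcp_rot'],o['joint_positions'])
snap('wrist','w1')
E
```

```text
time: 1.25
tool_pos: [576.7, 76.3, 202.8]
tcp_rot: [-3.141, 0.0, 1.722]
contact_force: [-0.4, 0.1, 0.0]
grip_width: 92.0
finger_force: 0.0
[576.74059542  76.34380275 202.81635437] [-3.14081123e+00  4.38327734e-04  1.72221294e+00] [ 2.28427433e-04  4.48014467e-01  1.36235202e+00 -5.67122565e-04
  1.33193270e+00 -1.51053636e-01]
```

View pics/w1.png

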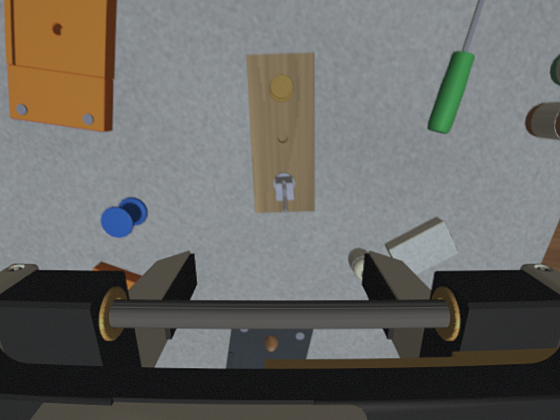

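The wrist view shows the rack at (282,130), the stacker at (282,88) and the rest at about (284,190), with the screwdriver and cement bottle to the right. I'll enlarge the rest for its yaw.

Run:
```python
from h import *
c=load('w1'); crop(c,'w1c',240,145,330,220,8)
for u,v,z in [(247,54,26),(313,53,26),(315,211,26),(256,212,26),(284,184,90),(284,184,70)]: print(u,v,world(c,u,v,z).round(1))
for v in range(170,214,4): print(v,[tuple(world(c,u,v).round(0).astype(int)) for u in range(272,298,4)])
```

```text
247 54 [522.9 207.7  26. ]
313 53 [589.6 218.9  26. ]
315 211 [622.5  52.3  26. ]
256 212 [554.3  40.6  26. ]
284 184 [578.5  92.6  90. ]
284 184 [579.4  88.3  70. ]
170 [(np.int64(566), np.int64(93), np.int64(27)), (np.int64(570), np.int64(93), np.int64(27)), (np.int64(575), np.int64(94), np.int64(27)), (np.int64(579), np.int64(95), np.int64(26)), (np.int64(583), np.int64(95), np.int64(27)), (np.int64(588), np.int64(96), np.int64(26)), (np.int64(592), np.int64(97), np.int64(27))]
174 [(np.int64(566), np.int64(88), np.int64(28)), (np.int64(571), np.int64(89), np.int64(28)), (np.int64(575), np.int64(91), np.int64(34)), (np.int64(579), np.int64(91), np.int64(33)), (np.int64(584), np.int64(92), np.int64(32)), (np.int64(589), np.int64(92), np.int64(28)), (np.int64(593), np.int64(92), np.int64(26))]
178 [(np.int64(567), np.int64(84), np.int64(26)), (np.int64(571), np.int64(90), np.int64(52)), (np.int64(575), np.int64(90), np.int64(52)), (np.int64(579), np.int64(91), np.int64(54)), (np.int64(583), np.int64(92), np.int64(55)), (np.int64(589), np.int64(88), np.int64(32)), (np.int64(594), np.
[... 1885 characters left out ...]
 np.int64(26)), (np.int64(598), np.int64(60), np.int64(28))]
206 [(np.int64(572), np.int64(51), np.int64(27)), (np.int64(576), np.int64(52), np.int64(28)), (np.int64(581), np.int64(52), np.int64(27)), (np.int64(582), np.int64(71), np.int64(88)), (np.int64(590), np.int64(54), np.int64(28)), (np.int64(595), np.int64(54), np.int64(26)), (np.int64(599), np.int64(56), np.int64(28))]
210 [(np.int64(572), np.int64(46), np.int64(28)), (np.int64(577), np.int64(47), np.int64(27)), (np.int64(582), np.int64(47), np.int64(26)), (np.int64(582), np.int64(68), np.int64(91)), (np.int64(591), np.int64(49), np.int64(28)), (np.int64(595), np.int64(50), np.int64(28)), (np.int64(600), np.int64(50), np.int64(25))]
```

View pics/w1c.png

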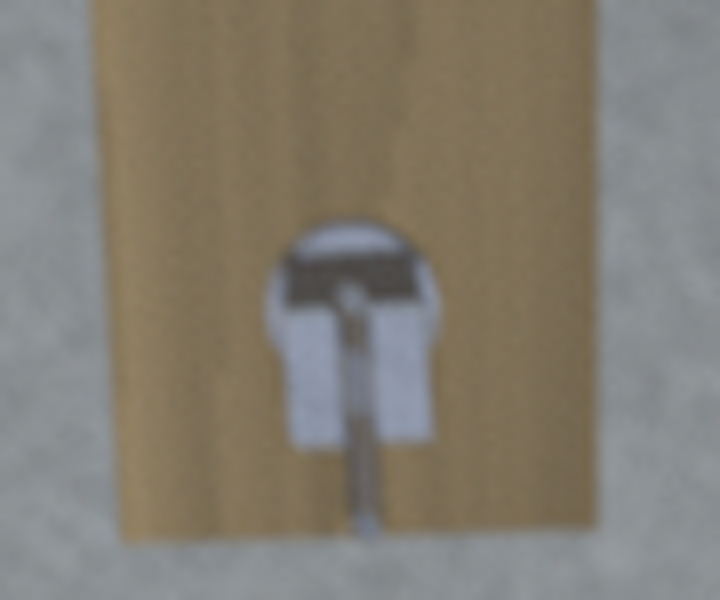

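In the crop, the body top's corners are about (287,306), (422,300), (435,438) and (295,447), and the prong tips are at (352,295) and (368,525).

Run:
```python
from h import *
c=load('w1'); w=lambda a,b,z: world(c,240+(a-3.5)/8,145+(b-3.5)/8,z)
P=[w(*p,70) for p in [(287,306),(422,300),(435,438),(295,447)]]
print(np.round(P,1),np.mean(P,0))
for a,b in [(0,1),(3,2)]:
  d=P[b]-P[a]; print('x-dir yaw',np.arctan2(d[1],d[0]))
for a,b in [(0,3),(1,2)]:
  d=P[a]-P[b]; print('y-dir yaw',np.arctan2(-d[0],d[1]))
t=[w(352,297,90),w(368,525,90)];d=t[0]-t[1];print(t,np.mean(t,0),np.arctan2(-d[0],d[1]))
```

```text
[[570.8  88.2  70. ]
 [587.4  91.5  70. ]
 [591.9  74.1  70. ]
 [574.5  70.2  70. ]] [581.13656026  80.9919124   70.        ]
x-dir yaw 0.19714121701402532
x-dir yaw 0.21841734870738197
y-dir yaw 0.20362300822010979
y-dir yaw 0.2557228285600452
[array([577.75314665,  94.72294549,  90.        ]), array([583.97984124,  67.43486427,  90.        ])] [580.86649394  81.07890488  90.        ] 0.22434263359681714
```

```bash
python3 -c "
from h import *
goal([581,81,38],1.788)"
```

```text
turn deg [ 0.02  0.12 -3.88] shift m [0.0071 0.0031 0.1645]
```

```bash
python3 -m handwheel '[[[0,0,-3.9],[0.007,0.003,0.03],0.6],[[0,0,-3.9],[0.007,0.003,0.06],0.6],[[0,0,-3.9],[0.007,0.003,0.09],0.6],[[0,0,-3.9],[0.007,0.003,0.12],0.6],[[0,0,-3.9],[0.007,0.003,0.14],0.6],[[0,0,-3.9],[0.007,0.003,0.155],0.6],[[0,0,-3.9],[0.007,0.003,0.165],0.6],[[0,0,-3.9],[0.007,0.003,0.165],0.6],[[0,0,-3.9],[0.007,0.003,0.165],0.6]]'
python3 - <<'E'
from h import *
o=get_obs();print(o['tool_pos'],o['tcp_rot'],o['contact_force'])
goal([581,81,38],1.788)
E
```

```text
time: 2.2
tool_pos: [577.1, 87.0, 39.1]
tcp_rot: [3.141, -0.0, 1.793]
contact_force: [0.0, 0.3, -0.2]
grip_width: 55.5
finger_force: 0.0
[577.11283707  86.98188623  39.09095501] [ 3.14121607e+00 -3.47401479e-05  1.79279849e+00] [ 0.02524946  0.30860437 -0.20261878]
turn deg [ 0.02 -0.    0.27] shift m [-0.0067  0.0025  0.0011]
```

```bash
python3 -m handwheel '[[[0,0,0],[-0.0067,0.0025,0.001],0.6],[[0,0,0],[-0.0067,0.0025,0.001],0.6],[[0,0,0],[-0.0067,0.0025,0.001],0.6]]'
python3 - <<'E'
from h import *
goal([581,81,38],1.788)
snap('wrist','w2')
E
```

```text
time: 2.5
tool_pos: [581.3, 80.6, 38.3]
tcp_rot: [3.141, 0.0, 1.792]
contact_force: [0.7, 0.2, 0.1]
grip_width: 55.4
finger_force: 0.0
turn deg [0.06 0.01 0.24] shift m [ 0.0004 -0.0002  0.0003]
```

View pics/w2.png

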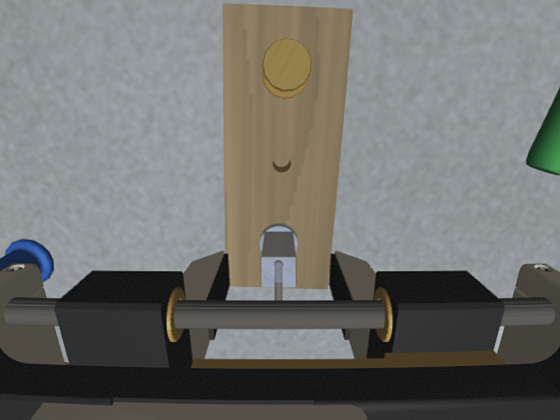

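The body (279,260) lies centred between the fingers. Next I close and lift.

```bash
python3 -m handwheel '[[[0,0,0],[0,0,0],0],[[0,0,0],[0,0,0],0],[[0,0,0],[0,0,0],0],[[0,0,0],[0,0,0],0],[[0,0,0],[0,0,0],0],[[0,0,0],[0,0,0],0]]'
python3 -m handwheel '[[[0,0,0],[0,0,-0.01],0],[[0,0,0],[0,0,-0.025],0],[[0,0,0],[0,0,-0.04],0],[[0,0,0],[0,0,-0.06],0],[[0,0,0],[0,0,-0.09],0],[[0,0,0],[0,0,-0.09],0],[[0,0,0],[0,0,-0.09],0]]'
python3 - <<'E'
from h import *
o=get_obs();print(o['tool_pos'],o['tcp_rot'],o['contact_force'],o['moment'])
c=load('top1')
# pedestal plate corners / pose refine from depth: print depth-based heights
P=[world(c,u,v,22) for u,v in [(170+482/3.6,120+66/3.6),(170+748/3.6,120+66/3.6),(170+748/3.6,120+211/3.6),(170+482/3.6,120+211/3.6)]]
print(np.round(P,1)); print('hole?',world(c,170+637/3.6-.4,120+134/3.6-.4,17))
E
```

```text
time: 3.15
tool_pos: [580.8, 80.9, 37.7]
tcp_rot: [-3.142, -0.0, 1.793]
contact_force: [0.3, 0.1, -0.1]
grip_width: 17.4
finger_force: 30.0
time: 3.85
tool_pos: [580.9, 80.9, 128.2]
tcp_rot: [3.14, 0.0, 1.793]
contact_force: [0.5, -0.2, -1.4]
grip_width: 17.4
finger_force: 30.0
[580.94247494  80.89396093 128.24074104] [3.14032953e+00 1.77260499e-04 1.79273434e+00] [ 0.54056187 -0.19017007 -1.37589288] [-0.05773812  0.00684362  0.01295922]
[[ 648.9 -111.9   22. ]
 [ 647.4 -311.6   22. ]
 [ 537.5 -308.1   22. ]
 [ 539.2 -110.2   22. ]]
hole? [ 598.44311654 -226.72742      17.        ]
```

```bash
python3 -c "
from h import *
goal([593,-290,128],1.559)"
```

```text
turn deg [ 0.07  0.   13.39] shift m [-3.645e-01 -6.990e-02  2.000e-04]
```

```bash
python3 -m handwheel '[[[0,0,3],[-0.03,-0.006,0],0],[[0,0,6],[-0.07,-0.0135,0],0],[[0,0,9],[-0.11,-0.021,0],0],[[0,0,13.4],[-0.15,-0.029,0],0],[[0,0,13.4],[-0.19,-0.0365,0],0],[[0,0,13.4],[-0.23,-0.044,0],0],[[0,0,13.4],[-0.27,-0.052,0],0],[[0,0,13.4],[-0.31,-0.0595,0],0],[[0,0,13.4],[-0.345,-0.066,0],0],[[0,0,13.4],[-0.3645,-0.07,0],0],[[0,0,13.4],[-0.3645,-0.07,0],0],[[0,0,13.4],[-0.3645,-0.07,0],0]]'
python3 - <<'E'
from h import *
c=snap('wrist','w3'); cv2.imwrite('pics/w3b.png',cv2.convertScaleAbs(c['image'][:,:,::-1],alpha=1.8))
goal([593,-290,128],1.559)
E
```

```text
time: 5.05
tool_pos: [591.9, -289.5, 125.9]
tcp_rot: [-3.139, -0.002, 1.558]
contact_force: [-0.2, 1.0, -1.8]
grip_width: 17.5
finger_force: 30.0
turn deg [-0.12 -0.11  0.01] shift m [-0.0011  0.0008 -0.0016]
```

View pics/w3b.png

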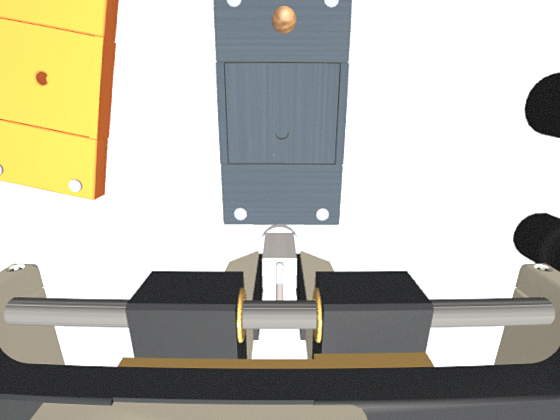

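The pedestal is seen clearly: plate corners at about (226,63), (339,63), (336,164) and (229,163), and the hole at (282,132).

Run:
```python
from h import *
c=load('w3')
crop({'image':cv2.convertScaleAbs(c['image'],alpha=2.5)},'w3c',215,50,351,235,3.2)
for u,v in [(226,63),(339,63),(336,164),(229,163)]: print(world(c,u,v,22).round(1),world(c,u,v,17).round(1),world(c,u,v).round(1))
print(world(c,282,132,17))
for v in (205,):
  for u in (222,341): print(world(c,u,v,22).round(1))
print('bottom',world(c,282,225,22), world(c,282,225,0))
```

```text
[ 549.3 -169.    22. ] [ 548.5 -168.3   17. ] [ 548.6 -168.3   17.5]
[ 642.4 -170.2   22. ] [ 643.3 -169.5   17. ] [ 643.  -169.7   18.8]
[ 642.9 -253.8   22. ] [ 643.7 -254.6   17. ] [ 642.8 -253.8   22.3]
[ 547.2 -251.8   22. ] [ 546.4 -252.5   17. ] [ 546.6 -252.4   17.9]
[ 594.89064254 -225.67769396   17.        ]
[ 538.4 -290.7   22. ]
[ 649. -292.   22.]
bottom [ 593.99593231 -311.09232306   22.        ] [ 594.03406049 -318.95639062    0.        ]
```

View pics/w3c.png

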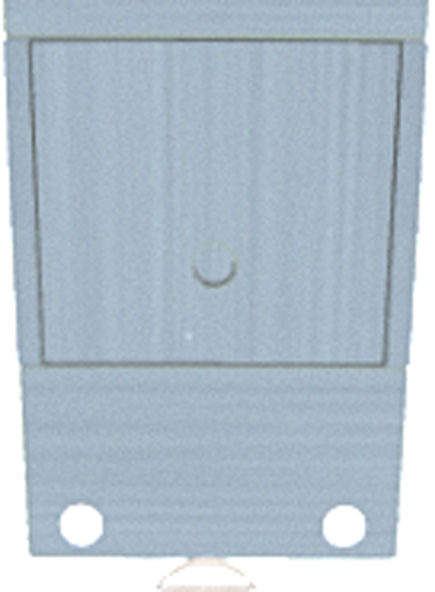

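```bash
python3 -c "
from h import *
goal([594.7,-242.8,55],1.559)"
```

```text
turn deg [-0.12 -0.11  0.01] shift m [0.0459 0.0021 0.0715]
```

```bash
python3 -m handwheel '[[[0,0,0],[0.015,0.001,0],0],[[0,0,0],[0.035,0.002,0.01],0],[[0,0,0],[0.046,0.002,0.03],0],[[0,0,0],[0.046,0.002,0.05],0],[[0,0,0],[0.046,0.002,0.065],0],[[0,0,0],[0.046,0.002,0.0715],0],[[0,0,0],[0.046,0.002,0.0715],0],[[0,0,0],[0.046,0.002,0.0715],0],[[0,0,0],[0.046,0.002,0.0715],0]]'
python3 -c "
from h import *
goal([594.7,-242.8,44],1.559)
print(get_obs()['contact_force'])"
```

```text
time: 6.0
tool_pos: [596.0, -244.1, 57.4]
tcp_rot: [3.14, 0.001, 1.559]
contact_force: [-0.3, 0.0, -1.8]
grip_width: 17.6
finger_force: 30.0
turn deg [0.1  0.05 0.01] shift m [ 0.0013 -0.0013  0.0134]
[-0.2588967   0.00613586 -1.79884096]
```

```bash
python3 -m handwheel '[[[0,0,0],[0.0013,-0.0013,0.005],0],[[0,0,0],[0.0013,-0.0013,0.009],0],[[0,0,0],[0.0013,-0.0013,0.012],0],[[0,0,0],[0.0013,-0.0013,0.012],0],[[0,0,0],[0.0013,-0.0013,0.012],0]]'
python3 -c "
from h import *
for i in range(2):
  capture('wrist'); o=get_obs(); print(o['tool_pos'],o['contact_force'])
goal([594.7,-242.8,41],1.559)"
```

```text
time: 6.5
tool_pos: [594.0, -242.8, 44.0]
tcp_rot: [-3.141, -0.0, 1.559]
contact_force: [-0.7, 0.1, -1.2]
grip_width: 17.4
finger_force: 30.0
[ 594.12018642 -242.89517319   44.2253534 ] [ 0.47455888  0.2874576  -1.90604578]
[ 594.18876136 -242.91389383   44.32919988] [ 0.31774862  0.81647617 -1.83025488]
turn deg [ 0.02  0.   -0.01] shift m [0.0001 0.0005 0.0033]
```

```bash
python3 -m handwheel '[[[0,0,0],[0,0.0005,0.001],0],[[0,0,0],[0,0.0005,0.002],0],[[0,0,0],[0,0.0005,0.002],0],[[0,0,0],[0,0.0005,0.002],0]]' | grep -E 'pos|contact'
python3 -m handwheel '[[[0,0,0],[0,0,0.0005],0],[[0,0,0],[0,0,0.0005],0],[[0,0,0],[0,0,0.0005],0]]'| grep -E 'pos|contact'
```

```text
tool_pos: [594.5, -242.8, 42.2]
contact_force: [0.7, 0.1, -2.1]
tool_pos: [594.6, -242.8, 41.7]
contact_force: [-0.2, 0.2, -1.6]
```

```bash
python3 -m handwheel '[[[0,0,0],[0,0,0.0005],0],[[0,0,0],[0,0,0.0005],0],[[0,0,0],[0,0,0.0005],0]]'| grep -E 'pos|contact'
```

```text
tool_pos: [594.5, -242.8, 41.2]
contact_force: [0.2, -0.3, -1.7]
```

```bash
python3 -m handwheel '[[[0,0,0],[0,0,0.0003],0],[[0,0,0],[0,0,0.0003],0],[[0,0,0],[0,0,0.0003],0]]'| grep -E 'pos|contact'
```

```text
tool_pos: [594.6, -242.8, 40.9]
contact_force: [0.8, 0.8, -1.6]
```

```bash
python3 -m handwheel '[[[0,0,0],[0,0,0.0003],0],[[0,0,0],[0,0,0.0003],0],[[0,0,0],[0,0,0.0003],0]]'| grep -E 'pos|contact'
```

```text
tool_pos: [594.6, -242.8, 40.7]
contact_force: [0.2, 1.0, -0.7]
```

```bash
python3 -m handwheel '[[[0,0,0],[0,0,0.0003],0],[[0,0,0],[0,0,0.0003],0],[[0,0,0],[0,0,0.0003],0]]'| grep -E 'pos|contact'
```

```text
tool_pos: [594.7, -242.9, 40.6]
contact_force: [-0.7, 1.3, 0.8]
```

```bash
python3 -m handwheel '[[[0,0,0],[0,0,0.0003],0],[[0,0,0],[0,0,0.0003],0],[[0,0,0],[0,0,0.0003],0]]'| grep -E 'pos|contact'
```

```text
tool_pos: [594.8, -242.9, 40.4]
contact_force: [-2.0, -0.5, 4.3]
```

Light contact, about 6 N. Next I slide towards the hole.

```bash
python3 -m handwheel '[[[0,0,0],[0.001,0,0],0],[[0,0,0],[0.002,0,0],0],[[0,0,0],[0.003,0,0],0],[[0,0,0],[0.004,0,0],0],[[0,0,0],[0.004,0,0],0]]'| grep -E 'pos|contact|rot'
python3 -m handwheel '[[[0,0,0],[0.001,0,0],0],[[0,0,0],[0.002,0,0],0],[[0,0,0],[0.003,0,0],0],[[0,0,0],[0.004,0,0],0],[[0,0,0],[0.004,0,0],0]]'| grep -E 'pos|contact'
```

```text
tool_pos: [595.0, -239.3, 40.4]
tcp_rot: [3.14, 0.001, 1.559]
contact_force: [0.8, -4.0, 5.3]
tool_pos: [595.2, -235.2, 40.4]
contact_force: [0.0, -3.8, 6.0]
```

```bash
python3 -m handwheel '[[[0,0,0],[0.001,0,0],0],[[0,0,0],[0.002,0,0],0],[[0,0,0],[0.003,0,0],0],[[0,0,0],[0.003,0,0],0]]'| grep -E 'pos|contact|rot'
for i in 1 ; do python3 -m handwheel '[[[0,0,0],[0.001,0,0],0],[[0,0,0],[0.002,0,0],0],[[0,0,0],[0.002,0,0],0]]'| grep -E 'pos|contact'; done
```

```text
tool_pos: [595.2, -232.0, 40.3]
tcp_rot: [3.14, 0.0, 1.559]
contact_force: [1.4, -3.8, 4.9]
tool_pos: [593.7, -228.1, 38.7]
contact_force: [-0.5, -0.0, -1.6]
```

```bash
python3 -m handwheel '[[[0,0,0],[0.001,0,0],0],[[0,0,0],[0.002,0,0],0],[[0,0,0],[0.002,0,0],0]]'| grep -E 'pos|contact'
```

```text
tool_pos: [594.4, -227.1, 39.4]
contact_force: [0.7, -0.5, -1.5]
```

The pin has dropped in: the vertical force is gone. Next I lower it gently, watching the lateral force.

```bash
python3 -m handwheel '[[[0,0,0],[0.0008,0,0.0005],0],[[0,0,0],[0.0008,0,0.001],0],[[0,0,0],[0.0008,0,0.0015],0],[[0,0,0],[0.0008,0,0.002],0],[[0,0,0],[0.0008,0,0.002],0],[[0,0,0],[0.0008,0,0.002],0]]'| grep -E 'pos|contact|rot'
```

```text
tool_pos: [594.8, -227.0, 38.0]
tcp_rot: [3.142, -0.0, 1.559]
contact_force: [-0.2, 1.0, -2.0]
```

```bash
python3 -m handwheel '[[[0,0,0],[0,0,0.0005],0],[[0,0,0],[0,0,0.001],0],[[0,0,0],[0,0,0.0015],0],[[0,0,0],[0,0,0.0015],0],[[0,0,0],[0,0,0.0015],0]]'| grep -E 'pos|contact|rot'
```

```text
tool_pos: [594.7, -227.0, 36.5]
tcp_rot: [-3.142, -0.0, 1.559]
contact_force: [-0.4, -0.4, -1.8]
```

```bash
python3 -m handwheel '[[[0,0,0],[0,0,0.0005],0],[[0,0,0],[0,0,0.001],0],[[0,0,0],[0,0,0.001],0],[[0,0,0],[0,0,0.001],0]]'| grep -E 'pos|contact|rot'
```

```text
tool_pos: [594.7, -227.0, 35.5]
tcp_rot: [-3.142, -0.0, 1.559]
contact_force: [-0.2, -0.2, -1.0]
```

```bash
python3 -m handwheel '[[[0,0,0],[0,0,0.0007],0],[[0,0,0],[0,0,0.0014],0],[[0,0,0],[0,0,0.002],0],[[0,0,0],[0,0,0.002],0],[[0,0,0],[0,0,0.002],0]]'| grep -E 'pos|contact|rot'
```

```text
tool_pos: [594.8, -227.0, 33.5]
tcp_rot: [3.142, -0.0, 1.559]
contact_force: [0.5, -0.4, -1.1]
```

```bash
python3 -m handwheel '[[[0,0,0],[0,0,0.0007],0],[[0,0,0],[0,0,0.0014],0],[[0,0,0],[0,0,0.002],0],[[0,0,0],[0,0,0.002],0],[[0,0,0],[0,0,0.002],0]]'| grep -E 'pos|contact|rot'
```

```text
tool_pos: [594.7, -227.0, 31.5]
tcp_rot: [-3.142, -0.0, 1.559]
contact_force: [-1.2, -0.5, -1.6]
```

```bash
python3 -m handwheel '[[[0,0,0],[0,0,0.0007],0],[[0,0,0],[0,0,0.0014],0],[[0,0,0],[0,0,0.002],0],[[0,0,0],[0,0,0.002],0],[[0,0,0],[0,0,0.002],0]]'| grep -E 'pos|contact|rot'
```

```text
tool_pos: [594.7, -227.0, 29.5]
tcp_rot: [-3.142, -0.0, 1.559]
contact_force: [-0.3, 0.0, -1.7]
```

```bash
python3 -m handwheel '[[[0,0,0],[0,0,0.0004],0],[[0,0,0],[0,0,0.0008],0],[[0,0,0],[0,0,0.0008],0],[[0,0,0],[0,0,0.0008],0]]'| grep -E 'pos|contact|rot'
```

```text
tool_pos: [594.8, -227.0, 28.7]
tcp_rot: [3.141, -0.0, 1.559]
contact_force: [-0.4, 0.0, -1.0]
```

```bash
python3 -m handwheel '[[[0,0,0],[0,0,0.0003],0],[[0,0,0],[0,0,0.0004],0],[[0,0,0],[0,0,0.0004],0]]'| grep -E 'pos|contact|rot'
```

```text
tool_pos: [594.8, -227.0, 28.7]
tcp_rot: [3.141, 0.0, 1.559]
contact_force: [-2.1, 0.6, 2.9]
```

```bash
python3 -m handwheel '[[[0,0,0],[0,0,0.0003],0],[[0,0,0],[0,0,0.0003],0],[[0,0,0],[0,0,0.0003],0]]'| grep -E 'pos|contact|rot'
```

```text
tool_pos: [594.9, -227.1, 28.7]
tcp_rot: [3.141, 0.0, 1.559]
contact_force: [-2.0, 0.8, 4.6]
```

The collar seats at TCP z 28.7, exactly 12 mm below first touch. I'll press a touch more, then release and retreat.

```bash
python3 -m handwheel '[[[0,0,0],[0,0,0.0003],0],[[0,0,0],[0,0,0.0005],0],[[0,0,0],[0,0,0.0005],0]]'| grep -E 'pos|contact|rot'
python3 -m handwheel '[[[0,0,0],[0,0,-0.0005],0],[[0,0,0],[0,0,-0.0005],0.6],[[0,0,0],[0,0,-0.0005],0.6],[[0,0,0],[0,0,-0.0005],0.6],[[0,0,0],[0,0,-0.0005],0.6],[[0,0,0],[0,0,-0.0005],0.6],[[0,0,0],[0,0,-0.0005],0.6]]'
python3 -c "
from h import *
c=snap('wrist','w4')"
```

```text
tool_pos: [594.9, -227.1, 28.6]
tcp_rot: [3.141, 0.0, 1.559]
contact_force: [-3.0, 1.4, 8.0]
time: 15.8
tool_pos: [594.8, -227.0, 27.9]
tcp_rot: [-3.142, -0.0, 1.559]
contact_force: [0.0, -0.8, -0.1]
grip_width: 54.9
finger_force: 0.0
```

View pics/w4.png

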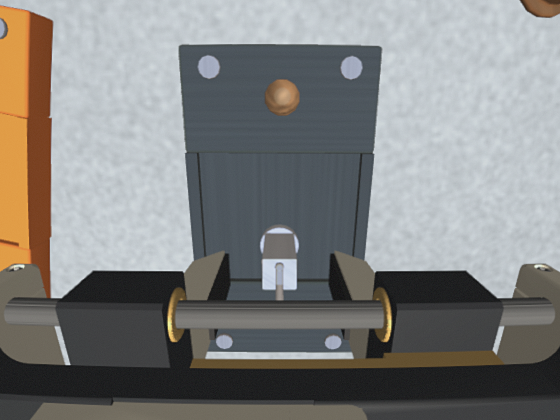

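The rest stands upright at (279,260), the fingers are clear on both sides, and the cork at (282,97) is untouched. I'll retreat straight up and take a check view.

```bash
python3 -m handwheel '[[[0,0,0],[0,0,-0.01],0.6],[[0,0,0],[0,0,-0.03],0.6],[[0,0,0],[0,0,-0.06],0.6],[[0,0,0],[0,0,-0.1],0.6],[[0,0,0],[0,0,-0.14],0.6],[[0,0,0],[-0.04,0,-0.14],0.6],[[0,0,0],[-0.08,0,-0.14],0.6],[[0,0,0],[-0.08,0,-0.14],0.6],[[0,0,0],[-0.08,0,-0.14],0.6]]'
python3 - <<'E'
from h import *
c=snap('wrist','w5')
for v in range(100,250,6): print(v,[world(c,u,v)[2].round().astype(int) for u in range(260,304,4)])
E
```

```text
time: 16.75
tool_pos: [593.4, -307.6, 168.2]
tcp_rot: [3.141, -0.0, 1.557]
contact_force: [-0.0, -0.2, -0.2]
grip_width: 55.0
finger_force: 0.0
100 [np.int64(18), np.int64(18), np.int64(18), np.int64(19), np.int64(24), np.int64(75), np.int64(24), np.int64(19), np.int64(18), np.int64(18), np.int64(18)]
106 [np.int64(18), np.int64(19), np.int64(18), np.int64(62), np.int64(62), np.int64(66), np.int64(61), np.int64(62), np.int64(18), np.int64(18), np.int64(19)]
112 [np.int64(18), np.int64(18), np.int64(23), np.int64(62), np.int64(63), np.int64(64), np.int64(63), np.int64(61), np.int64(19), np.int64(17), np.int64(18)]
118 [np.int64(18), np.int64(17), np.int64(18), np.int64(63), np.int64(63), np.int64(67), np.int64(64), np.int64(62), np.int64(17), np.int64(19), np.int64(18)]
124 [np.int64(19), np.int64(19), np.int64(18), np.int64(19), np.int64(18), np.int64(76), np.int64(18), np.int64(17), np.int64(17), np.int64(16), np.int64(18)]
130 [np.int64(19), np.int64(18), np.int64(18), np.int64(18), np.int64(18), np.int64(83), np.int64(18), np.int64(18), np.int64(19), np.int64(18), np.int64(19)]
13
[... 2222 characters left out ...]
), np.int64(0), np.int64(1), np.int64(1), np.int64(1), np.int64(0), np.int64(0), np.int64(0), np.int64(0)]
226 [np.int64(2), np.int64(0), np.int64(2), np.int64(0), np.int64(1), np.int64(1), np.int64(1), np.int64(1), np.int64(1), np.int64(1), np.int64(2)]
232 [np.int64(2), np.int64(2), np.int64(2), np.int64(1), np.int64(1), np.int64(1), np.int64(1), np.int64(-1), np.int64(1), np.int64(2), np.int64(0)]
238 [np.int64(2), np.int64(1), np.int64(1), np.int64(1), np.int64(1), np.int64(-1), np.int64(2), np.int64(1), np.int64(0), np.int64(2), np.int64(1)]
244 [np.int64(2), np.int64(1), np.int64(2), np.int64(1), np.int64(2), np.int64(1), np.int64(1), np.int64(1), np.int64(1), np.int64(1), np.int64(2)]
```

View pics/w5.png

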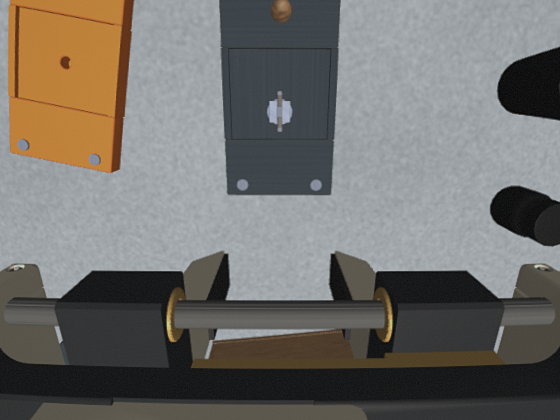

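The rest stands upright in the hole at (279,112). Its body top is at z≈62 against a plate reading of ≈18, which matches the 44 mm expected with the collar flush. The cork at (281,9) hasn't moved, and the gripper is clear.

```bash
python3 -c "
from plant import close_job; print(close_job())"
```

```text
the job is handed in; nothing more can be done
None
```

The bobbin rest is upright in the pedestal's blind hole with its collar flush on the plate, released and handed in; the highest push I read against the pedestal was about 10 N, and the robot clock stood at 16.8 s after the last move.

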